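Find the loose bolt under the coil and hold its cap open

TASK

One of the three brass bolts of the spindle fixture has worked loose and must be shown to a colleague who will tighten it. First slide the copper coil straight up off the post and set it down gently, upright, in the middle of the cork mat and let go of it; then tap the bolts from above, one after another, until you find the one that gives way, and push that one all the way down. Then pinch the finger tab of that bolt's orange cap and lift the cap well open (more than 45 degrees), leaving the other two caps shut and the things around undisturbed; finish while still holding the cap open, without letting go.

Things in the scene. Friction and masses are not known exactly. Their poses are not given: they have to be found in the camera images.
- fixture: fixed spindle fixture: round aluminium base 224 mm across, 8 mm thick, origin at the centre of its underside, z up. In the centre a dark boss (60 mm across, top at z 36 mm) with an upright steel post (18 mm across, top at z 95 mm) that carries the coil. Round it, 120 degrees apart, three equal bolt stations a, b, c: dark 34 mm housing, brass hex bolt, orange hinged cap round the bolt head
- coil: loose wound coil, 0.18 kg, 50 mm tall, origin at the centre of its underside, z its axis: black lower flange 100 mm across, 5 mm thick; above it the copper-wound body, 52 mm across to the top; 26 mm hole through. It starts on the post, underside at z 36 mm on the boss, and must rise straight up 60 mm to come clear; its flange lies 2 mm over the inner ends of the caps and keeps them shut
- mat: square cork mat, 130 x 130 x 4 mm, fixed flat on the worktop, origin at the centre of its underside; the coil is to stand on it
- bolt_a_top (a point): centre of the top of the brass hex bolt head of station a (head 18 mm across, 66 mm from the post's axis, top 46 mm above the worktop, standing 12 mm proud of the cap round it); 15 mm free from the head's edge to the cap's finger tab
- bolt_a (a joint): how far bolt a has been pushed down, m: 0 at the start. The loose bolt gives way at about 3 N, sinks up to 0.008 and stays down; a tight one yields less than 0.003 even under 25 N and comes back to under 0.001. Which of the three is loose changes from start to start and cannot be seen
- cap_a (a joint): opening angle of the orange cap a, rad: 0 shut (level), up to 1.4. Its hinge is level, square to the line from pivot to tab; the tab end swings up and towards the post. A light spring (about 1 N at the tab) shuts it as soon as it is let go. The cap is a 4 mm thick frame round the bolt head, 38 mm wide
- cap_a_tab (a point): grip point in the upright finger tab at the outer end of cap a, moving with the cap: z 54 mm when shut, 10 mm below the tab's top. The tab is 12 mm thick (parallel to the hinge), 14 mm long radially, from z 32 to 64 mm; pinch it across the 12 mm. Nothing is beside it down to the base plate (z 8 mm); it can pivot between the fingers as the cap swings
- cap_a_pivot (a point): point on the hinge axis of cap a, 44 mm from the post's axis, 30 mm above the worktop; the grip point of the tab lies 53 mm further out and 24 mm above it when shut
- bolt_b_top (a point): centre of the top of the brass hex bolt head of station b (head 18 mm across, 66 mm from the post's axis, top 46 mm above the worktop, standing 12 mm proud of the cap round it); 15 mm free from the head's edge to the cap's finger tab
- bolt_b (a joint): how far bolt b has been pushed down, m: 0 at the start. The loose bolt gives way at about 3 N, sinks up to 0.008 and stays down; a tight one yields less than 0.003 even under 25 N and comes back to under 0.001. Which of the three is loose changes from start to start and cannot be seen
- cap_b (a joint): opening angle of the orange cap b, rad: 0 shut (level), up to 1.4. Its hinge is level, square to the line from pivot to tab; the tab end swings up and towards the post. A light spring (about 1 N at the tab) shuts it as soon as it is let go. The cap is a 4 mm thick frame round the bolt head, 38 mm wide
- cap_b_tab (a point): grip point in the upright finger tab at the outer end of cap b, moving with the cap: z 54 mm when shut, 10 mm below the tab's top. The tab is 12 mm thick (parallel to the hinge), 14 mm long radially, from z 32 to 64 mm; pinch it across the 12 mm. Nothing is beside it down to the base plate (z 8 mm); it can pivot between the fingers as the cap swings
- cap_b_pivot (a point): point on the hinge axis of cap b, 44 mm from the post's axis, 30 mm above the worktop; the grip point of the tab lies 53 mm further out and 24 mm above it when shut
- bolt_c_top (a point): centre of the top of the brass hex bolt head of station c (head 18 mm across, 66 mm from the post's axis, top 46 mm above the worktop, standing 12 mm proud of the cap round it); 15 mm free from the head's edge to the cap's finger tab
- bolt_c (a joint): how far bolt c has been pushed down, m: 0 at the start. The loose bolt gives way at about 3 N, sinks up to 0.008 and stays down; a tight one yields less than 0.003 even under 25 N and comes back to under 0.001. Which of the three is loose changes from start to start and cannot be seen
- cap_c (a joint): opening angle of the orange cap c, rad: 0 shut (level), up to 1.4. Its hinge is level, square to the line from pivot to tab; the tab end swings up and towards the post. A light spring (about 1 N at the tab) shuts it as soon as it is let go. The cap is a 4 mm thick frame round the bolt head, 38 mm wide
- cap_c_tab (a point): grip point in the upright finger tab at the outer end of cap c, moving with the cap: z 54 mm when shut, 10 mm below the tab's top. The tab is 12 mm thick (parallel to the hinge), 14 mm long radially, from z 32 to 64 mm; pinch it across the 12 mm. Nothing is beside it down to the base plate (z 8 mm); it can pivot between the fingers as the cap swings
- cap_c_pivot (a point): point on the hinge axis of cap c, 44 mm from the post's axis, 30 mm above the worktop; the grip point of the tab lies 53 mm further out and 24 mm above it when shut
- weight_500: bystander, loose: brass knobbed weight, 38 x 38 x 62 mm, origin under its centre; leave it alone
- weight_200: bystander, loose: brass knobbed weight, 29 x 29 x 48 mm, origin under its centre; leave it alone
- spanner: bystander, loose: steel spanner, 27 x 155 x 8 mm, origin under its centre; leave it alone
- marker: bystander, loose: red and white marker pen, 17 x 135 x 16 mm, origin under its centre; leave it alone
There are look-alikes about, which are no part of the job. What is shaped like the coil but pink is not meant.

How it is judged:
By the outcome, as a careful person would: the job done as asked, in the order asked, and still so for the second after the job is handed in, while the arm keeps its last pose, push and grip.
It also fails if it takes over 69 s, if anything falls off the work surface, if the arm or the gripper's body presses on something with over 40 N, if the wrist force passes 120 N, or if a joint passes its speed limit or range.

ROBOT

A 6-joint arm with a two-finger parallel gripper is mounted at the origin on a cart in front of the work surface, level with it; the furniture and walls round the work are solid. World frame = base frame: x ahead of the robot, y to its left, z up, the work surface at z = 0. Lengths are in m, angles in rad, forces in N, time in s.
With the tool pointing down it reaches from about 0.375 to 0.975 m from the base axis. Payload 3.8 kg.
Tool frame: the origin (TCP) lies on the centre line of the jaws, within the pads' length; the fingertips stand 14 mm ahead of it and the grasp point (between the pads) lies 5 mm behind it; z points along the fingers, y is the line along which they close (so a half turn about z gives the same grasp; the last joint's range is limited). The gripper opens to 85 mm and grips with 20 to 120 N. Pads are 22 mm wide; open, the fingers measure 114 mm over their backs; the gripper's body (76 mm by 85 mm) begins 54 mm behind the grasp point. The pads swing forward as they close: fully open they stand 13 mm farther back than shut.
Start: joints at [1.287, 0.264, 1.604, -0, 1.274, -0.037], TCP at [0.165, 0.655, 0.213] pointing down, gripper open.
Joint ranges: [-2.63, 2.63], [-0.94, 2.18], [0.31, 2.57], [-1.31, 4.45], [0, 2.66], [-2.55, 2.55]. Speed limits (rad/s): [2.57, 2.57, 3.14, 3.14, 3.14, 3.14].

INTERFACE

Orientations are given as a rotation vector (axis times angle).
In Python, from workcell import bot, eyes, spot_in gives the robot as it stands.
- The arm moves only by the tool carry_out, never from a script. Its argument "series" is text: rows parted by semicolons, each of 4 numbers parted by spaces: the shift along the world's x, y, z in m, then the turn about the world's z in degrees. In form: tx ty tz roll; .... A call has 1 to 20 rows; each row shifts and turns the commanded pose from where the row before left it; what a row does not reach is not made up. A row lasts 1/8 s, in which the tool goes at most 62.5 mm and 10.7 degrees, less where a joint would pass 70% of its speed; a pose out of reach is approached as far as the arm can. A call is refused whole if a number of a shift passes 0.0625 or a number of a turn 10.7, either way. A call with a gripper value outside its range is refused whole. "jaw" is the gripper command: -1 is shut, 1 is fully open, values between are in proportion, set as the call begins (left out, the last holds). The fingers move at their own pace and stop on an object; "grip_force" is the grip in N (left out, the last holds). Time passes only in rows, so rows that do not move let the fingers close. It gives the time, the measured TCP pose, the force, the opening and the grip force at its end, in the units of the state.
- bot.read_state(): the state, without advancing time (a new reading comes with each control period).
- eyes.read_camera(name): name is "scene" or "top" or "wrist"; returns (picture, depth): 420x560x3 uint8, blue, green, red; 420x560 float32, m along the optical axis (not along the pixel's ray), 0 where there is no reading.
- eyes.get_calibration(name): a dict with "K" (3x3 intrinsics, pixels), "position" and "rotation" of the camera in the world; the wrist camera has in their place "T_tool_cam" (4x4, takes a point from camera to tool coordinates, whose origin is the TCP and whose axes are the flange's). Camera axes: x right, y down, z forward; pixel columns grow to the right and rows downward; lengths in m; the calibration is good to about 2 mm. A picture is of the moment at which its call begins: read the wrist's pose just before it. get_calibration takes no time and is no camera call.
- bot.finish_job(): hands the job in; it is judged then, once.
Trained networks look in the newest picture that a camera, given by its name, has taken for a name from the list of things; names that differ only in an ending like _2 or _b are one class to them, and where a whole thing is asked for, a point or a joint stands for the part that bears it (a point fixed in the world has none). Each returns a list of dicts, best first, with "score" (0 to 1); they miss things now and then, are a little off and sometimes report something else, mostly with a low value. They report only what shows in the picture. A call takes as long as a camera call. They do not tell look-alikes from the thing itself.
- spot_in(camera, target): "rect" ([centre column, centre row, width, height] in pixels, round what is visible of it).
The state is a dict: "time": time; "q": joint angles; "joint_vel": joint speeds; "joint_torque": joint torques, N m; "tool_pos": TCP position; "tcp_rot": TCP orientation; "wrist_force": force on the tool from outside, world axes, zero at the start; "torque": the same for the moment, N m; "width": opening from 0.0 (shut) to 1.0 (fully open); "grip_force": force on a finger pad.
Only numpy, scipy, OpenCV 4.12 (cv2) and the standard library are available. Lean on these libraries where they do the work, as an engineer would, in place of code of your own. Each camera call takes 0.05 s, during which the arm holds its last target. There are 200 camera calls.

## Working session

There is one attempt and no reset: what is moved stays moved. The work goes in short steps, Python scripts to look and compute and a tool call to move; the robot and the scene stay as the last step left them, time stands still between calls to the robot, and variables do not carry over. Pictures are saved under pics/ and viewed, at most 10 in all, crops included, and the job is handed in when it is done.

Besides the shell and the picture viewer there is one more tool, called by a JSON object that holds its "op" and its "data", one argument or row to a line. carry_out: Moves the arm, as the interface text tells. Its arguments: {"type":"object","properties":{"series":{"type":"string"},"jaw":{"type":"number"},"grip_force":{"type":"number"}},"required":["series"]}

```bash
mkdir -p pics; ls; cat > h.py <<'E'
import numpy as np, cv2
from workcell import bot, eyes, spot_in
def cloud(name, d):
    c=eyes.get_calibration(name);K=np.array(c["K"]);R=np.array(c["rotation"]);p=np.array(c["position"])
    if R.ndim==1: R=cv2.Rodrigues(R)[0]
    v,u=np.indices(d.shape)
    P=np.stack([(u-K[0,2])/K[0,0]*d,(v-K[1,2])/K[1,1]*d,d],-1)
    W=P@R.T+p; W[d==0]=np.nan
    return W
E
python3 - <<'E'
from h import *
for n in ["scene","top"]:
    im,d=eyes.read_camera(n); cv2.imwrite(f"pics/{n}0.png",im); np.savez(f"{n}0.npz",im=im,d=d)
    c=eyes.get_calibration(n); print(n,c["position"],np.array(c["rotation"]).tolist(),np.array(c["K"]).tolist())
    W=cloud(n,d)
    for t in ["coil","mat","fixture","bolt_a_top","cap_a_tab","weight_500","weight_200","spanner","marker"]:
        for r in spot_in(n,t)[:4]:
            u,v=map(int,r["rect"][:2]); print(t,round(r["score"],2),np.round(r["rect"]).tolist(),W[min(v,419),min(u,559)].round(3).tolist())
print(bot.read_state())
E
```

```text
pics
scene [ 0.15430599 -0.66202905  0.43843585] [-1.984025826596145, 0.5237737913040641, -0.3422081243906183] [[391.1941026772408, 0.0, 283.42876071160396], [0.0, 391.1941026772408, 209.88946479655485], [0.0, 0.0, 1.0]]
coil 0.95 [217.0, 203.0, 44.0, 32.0] [0.441, 0.137, 0.037]
coil 0.63 [298.0, 220.0, 50.0, 38.0] [0.534, -0.074, 0.066]
coil 0.17 [336.0, 219.0, 15.0, 22.0] [0.68, -0.011, 0.002]
mat 0.89 [197.0, 188.0, 56.0, 19.0] [0.452, 0.319, 0.007]
mat 0.72 [302.0, 237.0, 102.0, 73.0] [0.528, -0.097, 0.04]
mat 0.63 [288.0, 189.0, 22.0, 20.0] [0.663, 0.18, 0.013]
fixture 0.8 [300.0, 236.0, 106.0, 71.0] [0.525, -0.094, 0.042]
bolt_a_top 0.67 [328.0, 220.0, 11.0, 12.0] [0.612, -0.072, 0.047]
cap_a_tab 0.44 [332.0, 214.0, 27.0, 22.0] [0.687, 0.015, 0.002]
weight_500 0.71 [300.0, 237.0, 107.0, 71.0] [0.523, -0.097, 0.041]
weight_500 0.66 [301.0, 316.0, 23.0, 43.0] [0.402, -0.293, 0.043]
weight_200 0.71 [300.0, 237.0, 107.0, 71.0] [0.523, -0.097, 0.041]
weight_200 0.66 [301.0, 316.0, 23.0, 43.0] [0.402, -0.293, 0.043]
spanner 0.7 [413.0, 331.0, 84.0, 71.0] [0.556, -0.374, 0.009]
marker
[... 1236 characters left out ...]
7.0] [0.67, 0.196, 0.015]
{'time': 1.0, 'q': array([ 1.28710433e+00,  2.63899787e-01,  1.60398780e+00,  1.55142313e-05,
        1.27369935e+00, -3.69250117e-02]), 'joint_vel': array([ 0.00175587, -0.00113371, -0.00110127, -0.00069065,  0.00138805,
        0.00043934]), 'joint_torque': array([-1.55920889e-04, -5.15078473e+01, -3.67740977e+01, -1.25685001e-04,
        7.74822802e-04, -1.20282323e-05]), 'tool_pos': array([0.16489572, 0.65455069, 0.21348647]), 'tcp_rot': array([-3.86643316e-01, -3.11769547e+00, -1.25930507e-05]), 'wrist_force': array([ 0.72526293, -0.38854646, -0.68919448]), 'torque': array([-0.02564931,  0.01249402,  0.00594526]), 'grip_force': 0.0, 'width': 1.0007819865342182}
```

```bash
python3 - <<'E'
from h import *
t=np.load("top0.npz"); s=np.load("scene0.npz")
a=cv2.resize(t["im"][130:310,120:440],(800,450),interpolation=cv2.INTER_CUBIC)
b=cv2.resize(s["im"][140:350,150:460],None,fx=800/310,fy=800/310,interpolation=cv2.INTER_CUBIC)
cv2.imwrite("pics/t0c.png",a);cv2.imwrite("pics/s0c.png",b)
W=cloud("top",t["d"])
# post axis: points z>0.09 near; mat; flange
P=W.reshape(-1,3);C=t["im"].reshape(-1,3).astype(int)
near=np.hypot(P[:,0]-.541,P[:,1]+.058)
for lo,hi,r in [(.088,.1,.03),(.08,.088,.04),(.036,.045,.06)]:
    m=(near<r)&(P[:,2]>lo)&(P[:,2]<hi); q=P[m]; print(lo,m.sum(),q.mean(0),q.min(0),q.max(0))
m=(abs(P[:,0]-.459)<.09)&(abs(P[:,1]-.322)<.09)&(P[:,2]<.02)&(C[:,2]-C[:,0]>30)
rect=cv2.minAreaRect(P[m][:,:2].astype(np.float32)); print("mat",m.sum(),rect,np.median(P[m][:,2]))
m=(near<.12)&(C[:,2]-C[:,0]>120); q=P[m]; print(m.sum())
hi=m&(P[:,2]>.05)&(near>.08)
print("tabs",np.c_[P[hi],near[hi],np.degrees(np.arctan2(P[hi][:,1]+.058,P[hi][:,0]-.541)),C[hi]].round(3))
E
```

```text
0.088 85 [ 0.54715371 -0.05656912  0.09085047] [ 0.5259362  -0.08113295  0.08802294] [ 0.5680824  -0.03442396  0.09900097]
0.08 189 [ 0.54848584 -0.05607534  0.08529848] [ 0.52396513 -0.08156749  0.08014964] [ 0.57397651 -0.03202652  0.08799063]
0.036 728 [ 0.54511521 -0.05590575  0.04092476] [ 0.49708345 -0.11281385  0.03605468] [5.98587140e-01 6.59302480e-05 4.49673822e-02]
mat 2535 ((0.44993430376052856, 0.33335721492767334), (0.15252980589866638, 0.16537272930145264), 5.126709461212158) 0.004110736203028598
8
tabs [[ 6.45000e-01 -7.00000e-02  6.60000e-02  1.04000e-01 -6.47400e+00
   8.10000e+01  1.58000e+02  2.07000e+02]
 [ 6.42000e-01 -7.00000e-02  6.70000e-02  1.01000e-01 -6.58400e+00
   8.30000e+01  1.60000e+02  2.08000e+02]
 [ 5.14000e-01  3.20000e-02  6.20000e-02  9.40000e-02  1.06997e+02
   8.50000e+01  1.61000e+02  2.06000e+02]
 [ 5.11000e-01  3.70000e-02  6.40000e-02  9.90000e-02  1.07625e+02
   8.70000e+01  1.59000e+02  2.08000e+02]
 [ 5.11000e-01  3.40000e-02  6.20000e-02  9.70000e-02  1.07989e+02
   8.10000e+01  1.59000e+02  2.06000e+02]
 [ 4.88000e-01 -1.30000e-01  6.20000e-02  9.00000e-02 -1.26124e+02
   8.20000e+01  1.60000e+02  2.06000e+02]
 [ 4.88000e-01 -1.33000e-01  6.20000e-02  9.20000e-02 -1.25199e+02
   9.10000e+01  1.66000e+02  2.12000e+02]]
```

View pics/t0c.png

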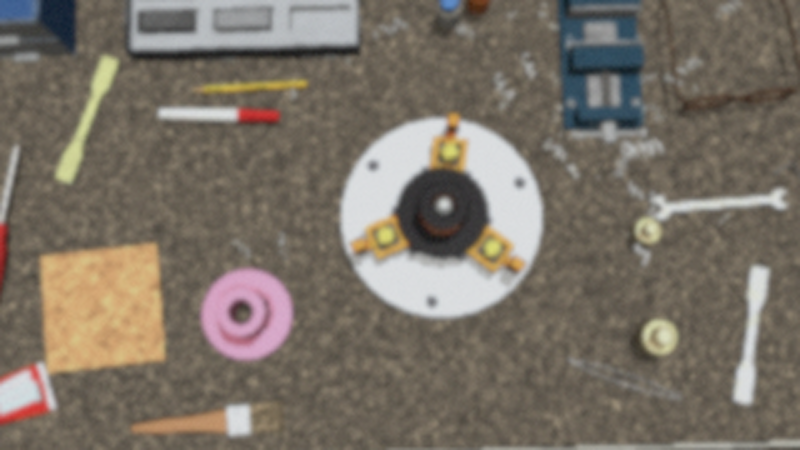

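View pics/s0c.png

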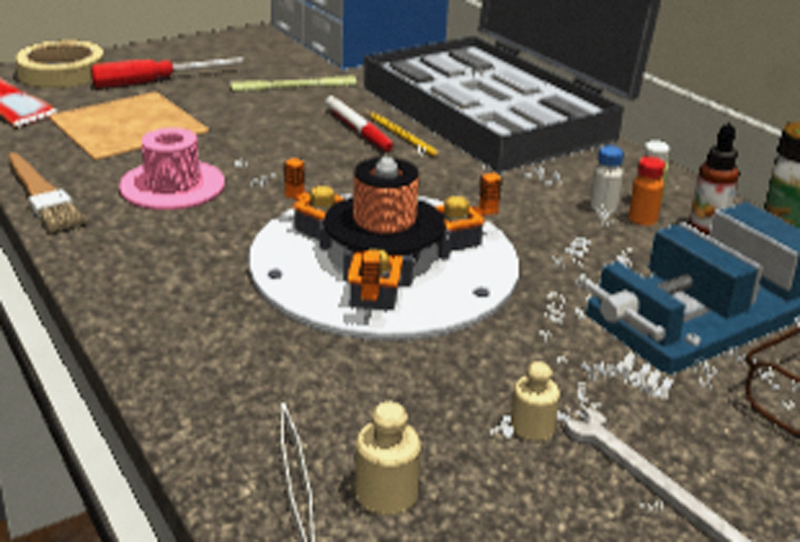

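The top view shows two coil-shaped things: a pink one at (219,253) and the copper one on the post at (298,214). The copper one is the coil meant. The cork mat is at (160,253), left of the pink coil, and the caps point at about -7, 113 and -127 degrees. Next I'll refine the positions.

```bash
cat >> h.py <<'E'
def cam(name):
    c=eyes.get_calibration(name);K=np.array(c["K"])
    if "rotation" in c:
        return K,cv2.Rodrigues(np.array(c["rotation"]))[0] if np.ndim(c["rotation"])==1 else np.array(c["rotation"]),np.array(c["position"])
    s=bot.read_state();R=cv2.Rodrigues(s["tcp_rot"])[0];T=np.array(c["T_tool_cam"])
    return K,R@T[:3,:3],R@T[:3,3]+s["tool_pos"]
def onplane(camt,uv,z):
    K,R,p=camt;uv=np.atleast_2d(uv).astype(float)
    r=np.c_[(uv-K[:2,2])/[K[0,0],K[1,1]],np.ones(len(uv))]@R.T
    return p+r*((z-p[2])/r[:,2])[:,None]
def proj(camt,P):
    K,R,p=camt;q=(np.atleast_2d(P)-p)@R;return (q@K.T)[:,:2]/q[:,2:]
E
python3 - <<'E'
from h import *
print(np.array(eyes.get_calibration("wrist")["T_tool_cam"]).round(3).tolist(),np.array(eyes.get_calibration("wrist")["K"]).round(0).tolist())
im=np.load("top0.npz")["im"];c=cam("top");hsv=cv2.cvtColor(im,cv2.COLOR_BGR2HSV)
g=np.zeros(im.shape[:2],bool);g[160:275,240:350]=1
w=((hsv[...,1]<45)&(hsv[...,2]>150)&g).astype(np.uint8)
cn=max(cv2.findContours(w,cv2.RETR_EXTERNAL,cv2.CHAIN_APPROX_NONE)[0],key=len)
h=cv2.convexHull(cn)[:,0];P=onplane(c,h,.008)[:,:2]
print("disc",cv2.minEnclosingCircle(P.astype(np.float32)))
def circ(P):
    A=np.c_[2*P,np.ones(len(P))];s=np.linalg.lstsq(A,(P**2).sum(1),rcond=None)[0];return s[:2],np.sqrt(s[2]+s[:2]@s[:2])
print(circ(P))
def blobs(m,z,mn):
    n,l,st,ce=cv2.connectedComponentsWithStats((m&g).astype(np.uint8))
    for i in range(1,n):
        if st[i,4]>=mn: print(st[i,4],ce[i].round(1),onplane(c,ce[i],z).round(4))
print("brass");blobs((hsv[...,0]>22)&(hsv[...,0]<36)&(hsv[...,1]>90),.046,8)
print("orange");blobs((hsv[...,0]>8)&(hsv[...,0]<22)&(hsv[...,1]>120),.04,8)
m=np.zeros(im.shape[:2],bool);m[200:300,125:195]=1
m&=(hsv[...,0]>8)&(hsv[...,0]<24)&(hsv[...,1]>75)&(hsv[...,2]>130)
m=cv2.morphologyEx(m.astype(np.uint8),cv2.MORPH_OPEN,np.ones((5,5)))
cn=max(cv2.findContours(m,cv2.RETR_EXTERNAL,cv2.CHAIN_APPROX_NONE)[0],key=cv2.contourArea)
print("mat",cv2.minAreaRect((onplane(c,cn[:,0],.004)[:,:2]*1000).astype(np.float32)))
E
```

```text
[[-0.0, -0.958, -0.287, 0.072], [1.0, -0.0, -0.0, 0.0], [-0.0, -0.287, 0.958, -0.16], [0.0, 0.0, 0.0, 1.0]] [[294.0, 0.0, 279.0], [0.0, 294.0, 208.0], [0.0, 0.0, 1.0]]
disc ((0.5482906699180603, -0.05548616126179695), 0.11261343955993652)
(array([ 0.54813525, -0.05547426]), np.float64(0.11203550316878833))
brass
55 [299.4 190.5] [[ 0.6121 -0.0653  0.046 ]]
57 [273.8 224. ] [[0.5228 0.0061 0.046 ]]
53 [316.4 228.7] [[ 0.5073 -0.107   0.046 ]]
orange
94 [299.1 187.9] [[ 0.6206 -0.0649  0.04  ]]
116 [272.9 225.2] [[0.5203 0.0086 0.04  ]]
107 [317.1 231. ] [[ 0.5017 -0.1093  0.04  ]]
mat ((457.72601318359375, 318.3802795410156), (133.44635009765625, 133.34707641601562), 4.636661052703857)
```

{"op": "carry_out", "data": {
  "series": "0.0191 -0.0355 0.001 0.3;0.0191 -0.0355 0.001 0.3;0.0191 -0.0355 0.001 0.3;0.0191 -0.0355 0.001 0.3;0.0191 -0.0355 0.001 0.3;0.0191 -0.0355 0.001 0.3;0.0191 -0.0355 0.001 0.3;0.0191 -0.0355 0.001 0.3;0.0191 -0.0355 0.001 0.3;0.0191 -0.0355 0.001 0.3;0.0191 -0.0355 0.001 0.3;0.0191 -0.0355 0.001 0.3;0.0191 -0.0355 0.001 0.3;0.0191 -0.0355 0.001 0.3;0.0191 -0.0355 0.001 0.3;0.0191 -0.0355 0.001 0.3;0.0191 -0.0355 0.001 0.3;0.0191 -0.0355 0.001 0.3;0.0191 -0.0355 0.001 0.3;0 0 0 0",
  "jaw": 1
}}

```text
time: 3.5
tool_pos: [0.5288, -0.0221, 0.2327]
tcp_rot: [0.236, 3.132, -0.001]
wrist_force: [-1.1, -0.2, -0.6]
width: 0.999
grip_force: 0.0
```

{"op": "carry_out", "data": {
  "series": "0.0191 -0.0355 0 0.3; 0 0 0 0; 0 0 0 0"
}}

```text
time: 3.88
tool_pos: [0.5463, -0.0545, 0.2323]
tcp_rot: [-0.223, -3.133, -0.001]
wrist_force: [0.6, 1.0, 0.2]
width: 0.999
grip_force: 0.0
```

```bash
python3 - <<'E'
from h import *
c=cam("wrist"); im,d=eyes.read_camera("wrist")
C=np.array([.5477,-.0555]);y0=-8.25
pts=[[*C,.095]]
for k in range(3):
    a=np.radians(y0+120*k);e=np.array([np.cos(a),np.sin(a)])
    pts+=[[*(C+.066*e),.046],[*(C+.097*e),.064]]
uv=proj(c,pts);print(uv.round(1).tolist())
b=cv2.resize(im,(784,588))
for p in uv: cv2.circle(b,tuple((p*1.4).astype(int).tolist()),4,(255,0,255),1)
cv2.imwrite("pics/w1.png",b);np.savez("w1.npz",im=im,d=d)
hsv=cv2.cvtColor(im,cv2.COLOR_BGR2HSV)
m=(hsv[...,0]>22)&(hsv[...,0]<36)&(hsv[...,1]>90)
n,l,st,ce=cv2.connectedComponentsWithStats(m.astype(np.uint8))
for i in range(1,n):
    if st[i,4]>60: print(st[i],ce[i].round(1),onplane(c,ce[i],.046).round(4))
E
```

```text
[[278.4, 194.4], [278.5, 235.7], [278.4, 264.5], [327.4, 157.0], [355.1, 144.8], [229.7, 156.9], [201.9, 144.5]]
[535  78  19  11  76] [543.9  83.2] [[0.477  0.2479 0.046 ]]
[225 139  25  17  79] [237.6 145.7] [[ 0.4955 -0.0958  0.046 ]]
[221 149  19  25 286] [230.1 158.8] [[ 0.5091 -0.1073  0.046 ]]
[318 150  18  16 204] [326.4 157.6] [[0.5237 0.0046 0.046 ]]
[273 233  13   9  77] [278.2 237.2] [[ 0.615  -0.0656  0.046 ]]
[538 233  22  40 190] [548.7 257.7] [[0.6933 0.2778 0.046 ]]
[396 255  79  18 364] [436.  262.8] [[0.6797 0.1331 0.046 ]]
```

View pics/w1.png

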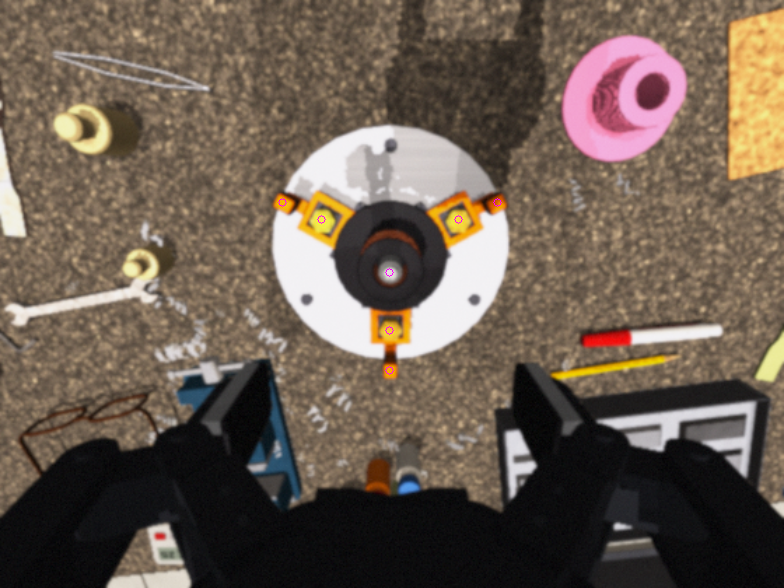

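The projected model sits right on the post (389,272), the three bolts and the tabs. The copper coil on the post is confirmed, and the pink one stays where it is at upper right (625,98). Next I'll go down and grip.

{"op": "carry_out", "data": {
  "series": "0.0014 -0.001 -0.025 0;0 0 -0.03 0;0 0 -0.03 0;0 0 -0.03 0;0 0 -0.025 0;0 0 -0.02 0;0 0 -0.01 0;0 0 0 0;0 0 0 0"
}}

```text
time: 5.05
tool_pos: [0.5491, -0.0563, 0.0635]
tcp_rot: [0.222, 3.132, -0.0]
wrist_force: [0.0, 0.5, 0.4]
width: 0.998
grip_force: 0.0
```

{"op": "carry_out", "data": {
  "series": "0 0 0 0;0 0 0 0;0 0 0 0;0 0 0 0;0 0 0 0;0 0 0 0",
  "jaw": -1,
  "grip_force": 30
}}

```text
time: 5.8
tool_pos: [0.5489, -0.0565, 0.0638]
tcp_rot: [0.223, 3.132, 0.0]
wrist_force: [-2.0, 0.3, 5.4]
width: 0.569
grip_force: 30.0
```

{"op": "carry_out", "data": {
  "series": "0 0 0.005 0;0 0 0.01 0;0 0 0.015 0;0 0 0.015 0;0 0 0.015 0;0 0 0.015 0;0 0 0.01 0;0 0 0.005 0;0 0 0 0"
}}

```text
time: 6.92
tool_pos: [0.5484, -0.0565, 0.1527]
tcp_rot: [0.223, 3.133, -0.0]
wrist_force: [-0.1, 0.7, -1.0]
width: 0.566
grip_force: 31.2
```

{"op": "carry_out", "data": {
  "series": "-0.004 0.016 0 0;-0.006 0.025 0 0;-0.0075 0.031 0 0;-0.0075 0.031 0 0;-0.0075 0.031 0 0;-0.0075 0.031 0 0;-0.0075 0.031 0 0;-0.0075 0.031 0 0;-0.0075 0.031 0 0;-0.0075 0.031 0 0;-0.0075 0.031 0 0;-0.006 0.025 0 0;-0.004 0.017 0 0;-0.003 0.013 0 0;0 0 0 0;0 0 0 0"
}}

```text
time: 8.93
tool_pos: [0.4579, 0.318, 0.1524]
tcp_rot: [-0.224, -3.134, 0.001]
wrist_force: [-0.6, 0.3, -2.0]
width: 0.565
grip_force: 31.2
```

```bash
python3 - <<'E'
from h import *
s=bot.read_state();print(s["tool_pos"],s["wrist_force"])
im,d=eyes.read_camera("scene")
cv2.imwrite("pics/s2.png",cv2.resize(im[60:270,100:380],(800,600),interpolation=cv2.INTER_CUBIC))
im,d=eyes.read_camera("top");np.savez("top2.npz",im=im,d=d)
E
```

```text
[0.45787547 0.31796117 0.15236412] [-0.58162518  0.32590525 -2.03081683]
```

View pics/s2.png

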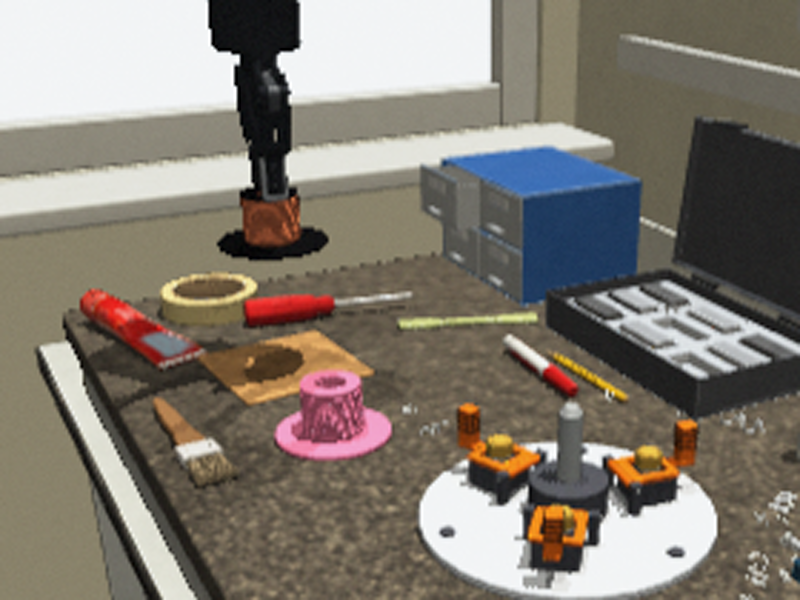

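The coil is held level over the mat at about (270,225) in the view, and the post is clear. I'll lower it now.

{"op": "carry_out", "data": {
  "series": "0 0 -0.015 0;0 0 -0.02 0;0 0 -0.02 0;0 0 -0.02 0;0 0 -0.015 0;0 0 -0.01 0;0 0 -0.007 0;0 0 -0.004 0;0 0 0 0;0 0 0 0"
}}

```text
time: 10.28
tool_pos: [0.4582, 0.3189, 0.0421]
tcp_rot: [0.223, 3.133, 0.001]
wrist_force: [0.9, -0.2, -1.4]
width: 0.563
grip_force: 31.2
```

{"op": "carry_out", "data": {
  "series": "0 0 -0.002 0;0 0 -0.002 0;0 0 -0.002 0;0 0 -0.002 0;0 0 0 0"
}}

```text
time: 10.9
tool_pos: [0.4576, 0.3184, 0.0332]
tcp_rot: [-0.223, -3.133, 0.001]
wrist_force: [0.9, -0.7, -1.7]
width: 0.562
grip_force: 31.2
```

{"op": "carry_out", "data": {
  "series": "0 0 -0.001 0;0 0 -0.001 0;0 0 0 0"
}}

```text
time: 11.28
tool_pos: [0.4579, 0.3187, 0.032]
tcp_rot: [0.223, 3.134, 0.0]
wrist_force: [-1.6, -0.8, 3.0]
width: 0.565
grip_force: 32.2
```

{"op": "carry_out", "data": {
  "series": "0 0 0 0;0 0 0 0;0 0 0 0;0 0 0 0;0 0 0 0;0 0 0 0",
  "jaw": 1
}}

```text
time: 12.02
tool_pos: [0.4578, 0.3185, 0.0315]
tcp_rot: [0.223, 3.134, 0.0]
wrist_force: [0.1, -0.4, -0.2]
width: 1.002
grip_force: 0.0
```

{"op": "carry_out", "data": {
  "series": "0 0 0.01 0;0 0 0.02 0;0 0 0.03 0;0 0 0.035 0;0 0 0.03 0;0.0075 -0.03 0.01 0;0.0075 -0.03 0 0;0.0075 -0.03 0 0;0.0075 -0.03 0 0;0 0 0 0"
}}

```text
time: 13.28
tool_pos: [0.4883, 0.1971, 0.1673]
tcp_rot: [0.227, 3.132, 0.0]
wrist_force: [-0.1, -0.1, -0.5]
width: 1.001
grip_force: 0.0
```

```bash
python3 - <<'E'
from h import *
s=bot.read_state();print(s["tool_pos"],s["tcp_rot"],s["time"])
im,d=eyes.read_camera("scene")
a=cv2.resize(im[130:240,150:370],(800,400),interpolation=cv2.INTER_CUBIC)
cv2.imwrite("pics/s3.png",a)
c=cam("scene");W=cloud("scene",d);P=W.reshape(-1,3);C=im.reshape(-1,3).astype(int)
m=(np.hypot(P[:,0]-.458,P[:,1]-.319)<.07)&(P[:,2]>.012)
q=P[m];print(m.sum(),q.min(0),q.max(0),np.median(q[q[:,2]>.025],0))
print(spot_in("scene","coil"),spot_in("scene","mat")[:1])
E
```

```text
[0.48833729 0.19711794 0.16729398] [2.27313548e-01 3.13234234e+00 2.73107059e-04] 13.275
461 [0.40969086 0.25505947 0.01200239] [0.50197796 0.35370185 0.30196451] [0.45654448 0.30090754 0.0501556 ]
[{'rect': [216.1, 204.8, 43.3, 30.2], 'score': 0.89}, {'rect': [199.9, 180.4, 38.1, 25.9], 'score': 0.63}] [{'rect': [198.1, 187.6, 63.0, 20.9], 'score': 0.58}]
```

View pics/s3.png

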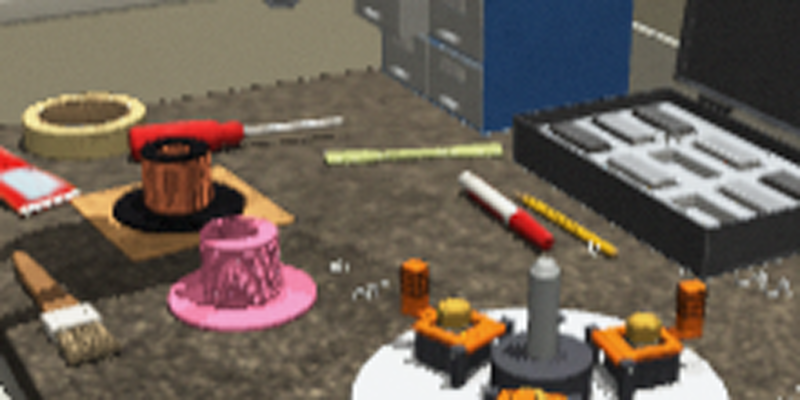

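The copper coil stands upright in the middle of the mat (178,180 in the view), released, and the pink coil is untouched. Next I'll tap the station at -8 degrees.

{"op": "carry_out", "data": {
  "series": "0.007 -0.014 0 0;0.0125 -0.026 0 0;0.014 -0.03 0 0;0.014 -0.03 0 0;0.014 -0.03 0 0;0.014 -0.03 0 0;0.014 -0.03 0 0;0.0125 -0.026 0 0;0.011 -0.024 0 0;0.0077 -0.016 0 0;0.004 -0.006 -0.01 0;0 0 -0.025 0;0 0 -0.03 0;0 0 -0.02 0;0 0 -0.01 0;0 0 0 0;0 0 0 0",
  "jaw": -1
}}

```text
time: 15.55
tool_pos: [0.6135, -0.0635, 0.0726]
tcp_rot: [0.223, 3.132, -0.0]
wrist_force: [-0.6, -0.3, -0.0]
width: -0.001
grip_force: 0.0
```

{"op": "carry_out", "data": {
  "series": "0 -0.0015 -0.003 0;0 0 -0.003 0;0 0 -0.003 0;0 0 -0.002 0;0 0 0 0"
}}

```text
time: 16.18
tool_pos: [0.6122, -0.0649, 0.0601]
tcp_rot: [-0.223, -3.133, -0.0]
wrist_force: [0.3, 0.6, 0.1]
width: 0.001
grip_force: 0.0
```

{"op": "carry_out", "data": {
  "series": "0 0 -0.001 0;0 0 -0.001 0;0 0 0 0"
}}

```text
time: 16.55
tool_pos: [0.6125, -0.0649, 0.0584]
tcp_rot: [-0.223, -3.134, 0.0]
wrist_force: [-0.8, 0.5, -0.1]
width: -0.003
grip_force: 0.0
```

{"op": "carry_out", "data": {
  "series": "0 0 -0.001 0;0 0 -0.001 0;0 0 0 0"
}}

```text
time: 16.92
tool_pos: [0.6124, -0.0649, 0.0563]
tcp_rot: [-0.223, -3.133, 0.0]
wrist_force: [0.4, -0.4, -0.6]
width: -0.004
grip_force: 0.0
```

{"op": "carry_out", "data": {
  "series": "0 0 -0.001 0; 0 0 0 0"
}}

```text
time: 17.18
tool_pos: [0.6124, -0.065, 0.0554]
tcp_rot: [-0.223, -3.134, 0.0]
wrist_force: [0.3, 0.5, -0.1]
width: -0.002
grip_force: 0.0
```

{"op": "carry_out", "data": {
  "series": "0 0 -0.001 0; 0 0 0 0"
}}

```text
time: 17.42
tool_pos: [0.6124, -0.0649, 0.0544]
tcp_rot: [-0.223, -3.133, -0.0]
wrist_force: [0.5, -0.8, 0.0]
width: -0.0
grip_force: 0.0
```

```bash
python3 - <<'E'
from h import *
s=bot.read_state();print(s["tool_pos"],s["wrist_force"],s["time"])
im,d=eyes.read_camera("scene")
u,v=proj(cam("scene"),[.613,-.065,.046])[0];print(u,v,proj(cam("scene"),[s["tool_pos"]-[0,0,.014]]))
u,v=int(u),int(v)
a=cv2.resize(im[v-35:v+25,u-40:u+40],(800,600),interpolation=cv2.INTER_CUBIC)
cv2.imwrite("pics/s4.png",a)
E
```

```text
[ 0.61238813 -0.06491912  0.05437084] [ 0.4668789  -0.78813757  0.01841651] 17.425
326.3648821563485 218.2337658556066 [[325.9489522  220.58403898]]
```

View pics/s4.png

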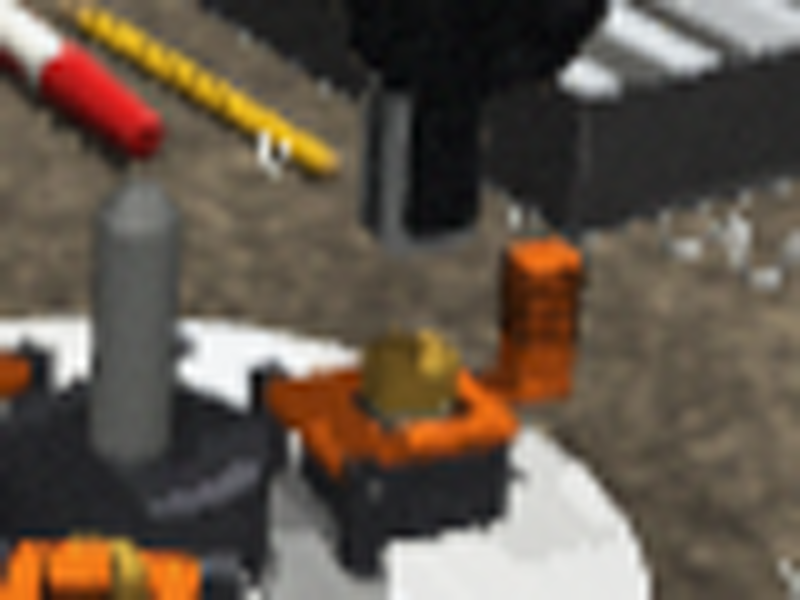

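The fingertips end at (425,245) in the crop, clearly above the bolt head at (410,340), so nothing has been touched yet. I'll measure the actual tip height from depth.

```bash
python3 - <<'E'
from h import *
im,d=eyes.read_camera("scene");W=cloud("scene",d);u0,v0=326-40,218-35
for v in range(v0+16,v0+38,2):
    print(v,[ (W[v,u].round(3).tolist(),im[v,u].tolist()) for u in (u0+39,u0+42,u0+45)])
E
```

```text
199 [([0.603, -0.068, 0.095], [87, 88, 85]), ([0.604, -0.077, 0.099], [17, 15, 13]), ([0.614, -0.075, 0.096], [13, 12, 10])]
201 [([0.605, -0.067, 0.09], [86, 87, 85]), ([0.606, -0.075, 0.093], [17, 14, 13]), ([0.613, -0.076, 0.092], [16, 15, 15])]
203 [([0.604, -0.068, 0.086], [87, 88, 85]), ([0.606, -0.076, 0.088], [19, 17, 16]), ([0.615, -0.074, 0.086], [17, 16, 11])]
205 [([0.602, -0.071, 0.083], [88, 90, 88]), ([0.607, -0.075, 0.083], [17, 17, 18]), ([0.615, -0.075, 0.081], [19, 19, 17])]
207 [([0.605, -0.068, 0.076], [90, 89, 89]), ([0.61, -0.072, 0.076], [73, 74, 71]), ([0.619, -0.07, 0.074], [85, 89, 93])]
209 [([0.691, 0.045, 0.002], [71, 82, 91]), ([0.696, 0.04, 0.003], [75, 90, 99]), ([0.701, 0.034, 0.004], [79, 96, 107])]
211 [([0.684, 0.035, 0.002], [64, 77, 85]), ([0.692, 0.033, 0.001], [66, 77, 85]), ([0.697, 0.028, 0.002], [75, 90, 99])]
213 [([0.678, 0.026, 0.002], [69, 84, 92]), ([0.684, 0.023, 0.002], [70, 82, 92]), ([0.688, 0.016, 0.004], [73, 87, 96])]
215 [([0.672, 0.018, 0.002], [67, 92, 106]), ([0.678, 0.014, 0.002], [86, 104, 116]), ([0.684, 0.01, 0.002], [66, 79, 89])]
217 [([0.611, -0.063, 0.049], [26, 64, 83]), ([0.618, -0.064, 0.048], [39, 106, 141]), ([0.677, 0.0, 0.003], [79, 105, 120])]
219 [([0.607, -0.068, 0.047], [29, 77, 102]), ([0.613, -0.071, 0.047], [52, 138, 178]), ([0.621, -0.071, 0.045], [41, 106, 133])]
```

The tip really sits at z≈0.073 while the reported TCP is 0.054, so shut tips are about 19 mm above the reported TCP. I'll use that measured offset, with contact expected at TCP z≈0.027.

{"op": "carry_out", "data": {
  "series": "0 0 -0.008 0;0 0 -0.008 0;0 0 -0.004 0;0 0 -0.002 0;0 0 0 0;0 0 0 0"
}}

```text
time: 18.27
tool_pos: [0.6128, -0.065, 0.0327]
tcp_rot: [0.223, 3.133, -0.0]
wrist_force: [-0.3, -1.1, 0.7]
width: -0.003
grip_force: 0.0
```

{"op": "carry_out", "data": {
  "series": "0 0 -0.001 0;0 0 -0.001 0;0 0 0 0"
}}

```text
time: 18.65
tool_pos: [0.6124, -0.0649, 0.0304]
tcp_rot: [-0.223, -3.134, 0.0]
wrist_force: [-0.3, 0.1, 0.2]
width: 0.0
grip_force: 0.0
```

{"op": "carry_out", "data": {
  "series": "0 0 -0.001 0;0 0 -0.001 0;0 0 0 0"
}}

```text
time: 19.02
tool_pos: [0.6125, -0.0649, 0.0284]
tcp_rot: [-0.223, -3.134, -0.0]
wrist_force: [0.2, 0.8, 0.2]
width: -0.001
grip_force: 0.0
```

{"op": "carry_out", "data": {
  "series": "0 0 -0.001 0;0 0 -0.001 0;0 0 0 0"
}}

```text
time: 19.4
tool_pos: [0.6126, -0.0649, 0.0278]
tcp_rot: [0.223, 3.134, -0.0]
wrist_force: [-3.9, 0.1, 7.9]
width: -0.004
grip_force: 4.0
```

{"op": "carry_out", "data": {
  "series": "0 0 -0.001 0;0 0 0 0"
}}

```text
time: 19.65
tool_pos: [0.6128, -0.065, 0.0277]
tcp_rot: [0.223, 3.133, -0.0]
wrist_force: [-5.1, 0.9, 12.6]
width: 0.0
grip_force: 6.4
```

{"op": "carry_out", "data": {
  "series": "0 0 -0.001 0;0 0 0 0"
}}

```text
time: 19.9
tool_pos: [0.6128, -0.065, 0.0277]
tcp_rot: [0.223, 3.133, -0.0]
wrist_force: [-7.9, 0.7, 18.1]
width: 0.001
grip_force: 8.9
```

Station at -8 degrees: 18 N without yielding, so it is tight. On to the station at 112 degrees.

{"op": "carry_out", "data": {
  "series": "0 0 0.01 0;0 0 0.025 0;0 0 0.025 0;-0.0085 0.0067 0 -8;-0.0135 0.0107 0 -9;-0.0135 0.0107 0 -9;-0.0135 0.0106 0 -9;-0.0135 0.0106 0 -9;-0.0135 0.0107 0 -8;-0.0135 0.0107 0 -8;0 0 -0.015 0;0 0 -0.02 0;0 0 -0.01 0;0 0 -0.005 0;0 0 0 0;0 0 0 0"
}}

```text
time: 21.9
tool_pos: [0.5237, 0.0056, 0.035]
tcp_rot: [1.759, 2.602, 0.001]
wrist_force: [-1.1, -0.0, 0.4]
width: 0.003
grip_force: 0.0
```

{"op": "carry_out", "data": {
  "series": "0 0 -0.002 0;0 0 -0.002 0;0 0 -0.002 0;0 0 0 0"
}}

```text
time: 22.4
tool_pos: [0.5229, 0.0058, 0.0284]
tcp_rot: [-1.76, -2.602, 0.0]
wrist_force: [0.3, 0.3, -0.3]
width: 0.002
grip_force: 0.0
```

{"op": "carry_out", "data": {
  "series": "0 0 -0.001 0;0 0 -0.001 0;0 0 0 0"
}}

```text
time: 22.78
tool_pos: [0.523, 0.0058, 0.0265]
tcp_rot: [1.76, 2.602, 0.0]
wrist_force: [-0.5, 0.1, 2.0]
width: 0.001
grip_force: 1.1
```

{"op": "carry_out", "data": {
  "series": "0 0 -0.001 0;0 0 0 0"
}}

```text
time: 23.02
tool_pos: [0.523, 0.0058, 0.0254]
tcp_rot: [1.76, 2.602, 0.0]
wrist_force: [-0.4, -0.6, 3.2]
width: 0.001
grip_force: 1.0
```

{"op": "carry_out", "data": {
  "series": "0 0 -0.001 0;0 0 0 0"
}}

```text
time: 23.28
tool_pos: [0.523, 0.0058, 0.0244]
tcp_rot: [-1.76, -2.602, -0.0]
wrist_force: [-0.6, -0.5, 1.6]
width: -0.002
grip_force: 0.8
```

It gives way at 2–3 N, so this is the loose bolt. I'll push it right down.

{"op": "carry_out", "data": {
  "series": "0 0 -0.001 0;0 0 -0.001 0;0 0 -0.001 0;0 0 0 0"
}}

```text
time: 23.78
tool_pos: [0.523, 0.0057, 0.0213]
tcp_rot: [-1.76, -2.602, 0.0]
wrist_force: [-0.7, 0.5, 0.8]
width: -0.001
grip_force: 0.6
```

{"op": "carry_out", "data": {
  "series": "0 0 -0.001 0;0 0 -0.001 0;0 0 0 0"
}}

```text
time: 24.15
tool_pos: [0.5231, 0.0058, 0.0202]
tcp_rot: [-1.76, -2.602, 0.0]
wrist_force: [-2.2, 0.0, 8.4]
width: 0.001
grip_force: 3.9
```

{"op": "carry_out", "data": {
  "series": "0 0 -0.001 0;0 0 0 0;0 0 0 0"
}}

```text
time: 24.52
tool_pos: [0.5233, 0.0058, 0.0201]
tcp_rot: [1.76, 2.602, 0.0]
wrist_force: [-6.2, 0.4, 13.9]
width: 0.0
grip_force: 7.1
```

{"op": "carry_out", "data": {
  "series": "0 0 -0.001 0;0 0 0 0;0 0 0 0;0 0 0.01 0;0 0 0.02 0;0 0 0.02 0;0 0 0 0"
}}

```text
time: 25.4
tool_pos: [0.5248, 0.0056, 0.069]
tcp_rot: [1.758, 2.599, 0.003]
wrist_force: [-0.5, 0.4, -0.5]
width: -0.0
grip_force: 0.0
```

{"op": "carry_out", "data": {
  "series": "-0.0037 0.0096 0 0;-0.0037 0.0096 0 0;-0.0036 0.0096 0 0;0 0 0 0;0 0 0 0",
  "jaw": 0
}}

```text
time: 26.02
tool_pos: [0.512, 0.0347, 0.0674]
tcp_rot: [1.759, 2.603, -0.0]
wrist_force: [-0.6, -0.1, 0.8]
width: 0.499
grip_force: 0.0
```

```bash
python3 - <<'E'
from h import *
s=bot.read_state();print(s["tool_pos"],s["width"],s["time"])
c=cam("wrist");im,d=eyes.read_camera("wrist")
C=np.array([.5477,-.0555]);a=np.radians(111.75);e=np.array([np.cos(a),np.sin(a)])
uv=proj(c,[[*(C+.097*e),.064],[*(C+.066*e),.038],[*(C),.095],[*(s["tool_pos"][:2]),.064]]);print(uv.round(1).tolist())
b=cv2.resize(im,(784,588))
for p in uv: cv2.circle(b,tuple((p*1.4).astype(int).tolist()),5,(255,0,255),1)
cv2.imwrite("pics/w5.png",b)
im,d=eyes.read_camera("scene");W=cloud("scene",d)
u,v=map(int,proj(cam("scene"),[*(C+.097*e),.064])[0])
cv2.imwrite("pics/s5.png",cv2.resize(im[v-40:v+35,u-50:u+50],(800,600),interpolation=cv2.INTER_CUBIC))
P=W.reshape(-1,3);m=(np.hypot(P[:,0]-s["tool_pos"][0],P[:,1]-s["tool_pos"][1])<.05)&(im.reshape(-1,3).max(1)<110)&(P[:,2]>.068)
z=np.sort(P[m][:,2]);print("tip z",m.sum(),z[:10].round(3))
m=(np.hypot(*(P[:,:2]-C).T)<.11)&(P[:,2]>.03)&(P[:,2]<.07)&(im.reshape(-1,3)[:,2].astype(int)-im.reshape(-1,3)[:,0]>110)&(np.hypot(*(P[:,:2]-C-.097*e).T)<.02)
print("tab",m.sum(),P[m].min(0),P[m].max(0))
E
```

```text
[0.51197685 0.03470967 0.06738937] 0.49868851749939824 26.025
[[277.7, 246.0], [277.9, 270.8], [277.2, 416.3], [278.1, 245.9]]
tip z 5606 [0.09  0.09  0.09  0.09  0.09  0.09  0.091 0.091 0.091 0.091]
tab 55 [0.50687548 0.0161867  0.03281815] [0.52953466 0.04023041 0.06627724]
```

View pics/w5.png

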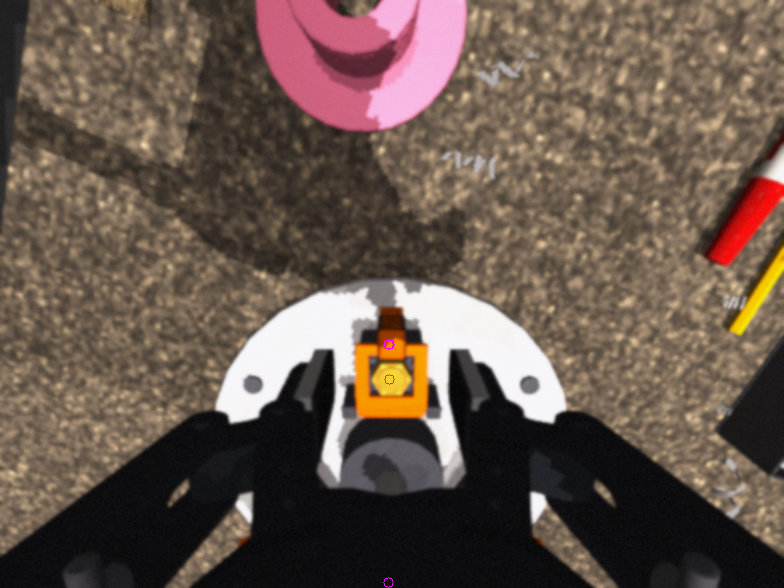

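View pics/s5.png

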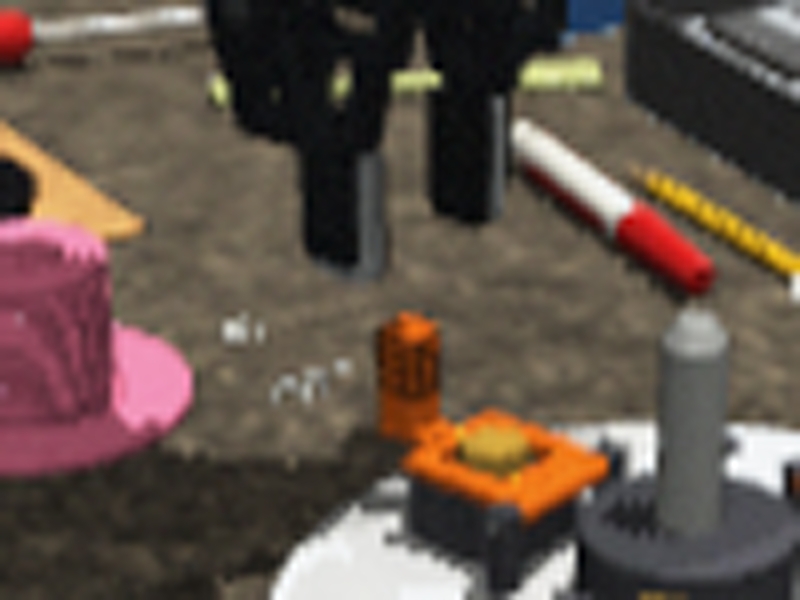

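The tab top at (391,344) in the wrist view sits exactly on the marker, centred between the fingers (325 and 460). The bolt at (390,380) sits lower now. I'll descend and pinch.

{"op": "carry_out", "data": {
  "series": "0 0 -0.01 0;0 0 -0.015 0;0 0 -0.012 0;0 0 -0.006 0;0 0 -0.003 0;0 0 0 0;0 0 0 0"
}}

```text
time: 27.0
tool_pos: [0.5125, 0.0346, 0.0219]
tcp_rot: [1.76, 2.602, 0.001]
wrist_force: [-0.2, 0.2, -0.3]
width: 0.504
grip_force: 0.0
```

{"op": "carry_out", "data": {
  "series": "0 0 0 0;0 0 0 0;0 0 0 0;0 0 0 0;0 0 0 0",
  "jaw": -1,
  "grip_force": 40
}}

```text
time: 27.62
tool_pos: [0.5121, 0.0346, 0.0218]
tcp_rot: [1.76, 2.602, 0.0]
wrist_force: [-1.9, 0.2, 4.4]
width: 0.131
grip_force: 42.0
```

{"op": "carry_out", "data": {
  "series": "0.001 -0.0026 0.0045 0;0 0 0 0;0.0012 -0.003 0.0042 0;0 0 0 0;0.0013 -0.0033 0.004 0;0 0 0 0;0.0014 -0.0036 0.0036 0;0 0 0 0;0 0 0 0"
}}

```text
time: 28.75
tool_pos: [0.5167, 0.0226, 0.0375]
tcp_rot: [-1.76, -2.601, -0.001]
wrist_force: [0.7, 4.0, -3.2]
width: 0.13
grip_force: 40.2
```

{"op": "carry_out", "data": {
  "series": "0.0015 -0.0038 0.0033 0;0 0 0 0;0.0017 -0.0042 0.0029 0;0 0 0 0;0.0017 -0.0044 0.0025 0;0 0 0 0;0.0018 -0.0046 0.002 0;0 0 0 0;0 0 0 0"
}}

```text
time: 29.88
tool_pos: [0.5234, 0.0058, 0.0485]
tcp_rot: [-1.76, -2.601, -0.001]
wrist_force: [0.0, 6.4, -1.4]
width: 0.134
grip_force: 39.4
```

{"op": "carry_out", "data": {
  "series": "0.0019 -0.0046 0.0017 0;0 0 0 0;0.0019 -0.0048 0.0012 0;0 0 0 0;0.002 -0.0049 0.0007 0;0 0 0 0;0 0 0 0"
}}

```text
time: 30.75
tool_pos: [0.5292, -0.0085, 0.0523]
tcp_rot: [-1.76, -2.601, -0.001]
wrist_force: [-0.8, 6.7, 2.2]
width: 0.132
grip_force: 39.2
```

{"op": "carry_out", "data": {
  "series": "0.002 -0.0049 0.0003 0;0 0 0 0;0 0 0 0"
}}

```text
time: 31.12
tool_pos: [0.5313, -0.0137, 0.0528]
tcp_rot: [-1.76, -2.602, -0.001]
wrist_force: [-0.5, 4.5, 2.1]
width: 0.128
grip_force: 39.2
```

```bash
python3 - <<'E'
from h import *
s=bot.read_state();print(s["tool_pos"],s["wrist_force"],s["time"])
im,d=eyes.read_camera("scene")
cv2.imwrite("pics/s6.png",cv2.resize(im[150:285,190:370],(800,600),interpolation=cv2.INTER_CUBIC))
E
```

```text
[ 0.53128167 -0.01366259  0.0527939 ] [-0.45439176  4.4945137   2.06581632] 31.125
```

View pics/s6.png

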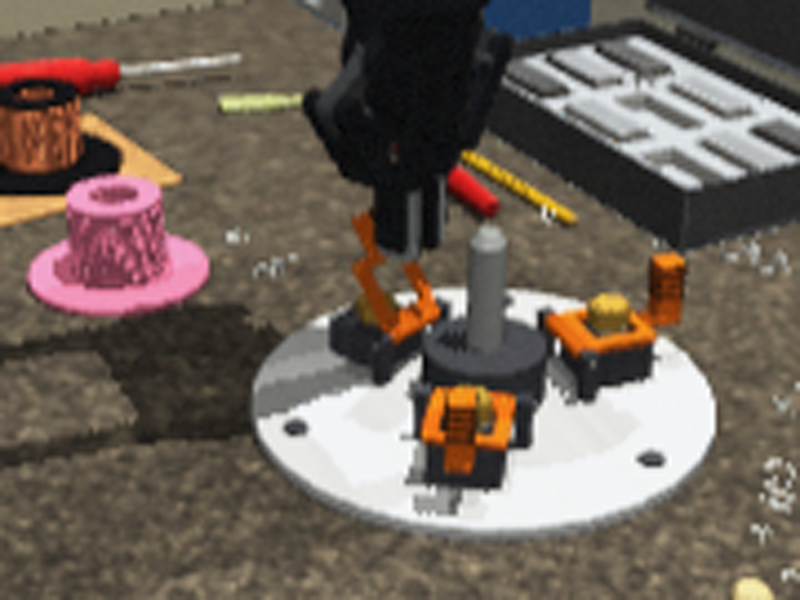

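The cap is held open by its tab, the other two caps are shut, and both coils are in place. A quick numeric check of the angle comes before handing in.

```bash
python3 - <<'E'
from h import *
C=np.array([.5477,-.0555]);a=np.radians(111.75);e=np.array([np.cos(a),np.sin(a)])
for n in ["scene","top"]:
    im,d=eyes.read_camera(n);P=cloud(n,d).reshape(-1,3);c=im.reshape(-1,3).astype(int)
    r=(P[:,:2]-C)@e;t=(P[:,:2]-C)@[-e[1],e[0]]
    m=(c[:,2]-c[:,0]>80)&(r>.035)&(r<.11)&(abs(t)<.03)&(P[:,2]>.02)
    print(n);print(np.c_[r[m],t[m],P[m][:,2]][::3].round(3).tolist())
s=bot.read_state();print(s["width"],s["grip_force"],s["wrist_force"])
E
```

```text
scene
[[0.07, 0.005, 0.086], [0.074, 0.004, 0.082], [0.066, 0.004, 0.084], [0.07, 0.005, 0.081], [0.074, 0.004, 0.077], [0.066, 0.004, 0.08], [0.068, 0.005, 0.077], [0.067, 0.005, 0.075], [0.068, 0.005, 0.072], [0.068, 0.001, 0.068], [0.064, 0.007, 0.069], [0.065, 0.001, 0.064], [0.064, 0.009, 0.065], [0.061, 0.003, 0.063], [0.063, 0.011, 0.064], [0.062, 0.018, 0.065], [0.058, -0.014, 0.053], [0.054, -0.02, 0.052], [0.061, 0.013, 0.061], [0.055, -0.014, 0.052], [0.064, 0.017, 0.059], [0.059, 0.012, 0.058], [0.052, -0.017, 0.049], [0.059, 0.015, 0.057], [0.055, -0.015, 0.046], [0.051, -0.019, 0.046], [0.057, 0.015, 0.055], [0.05, -0.015, 0.046], [0.057, 0.018, 0.054], [0.055, 0.01, 0.052], [0.047, -0.019, 0.043], [0.053, 0.015, 0.052], [0.046, -0.014, 0.042], [0.055, 0.014, 0.048], [0.046, -0.01, 0.041], [0.045, -0.019, 0.038], [0.05, 0.016, 0.048], [0.043, -0.006, 0.041], [0.044, -0.019, 0.036], [0.049, 0.014, 0.045], [0.047, -0.004, 0.039], [0.042, -0.008, 0.039], [0.04, -0.017, 0.036], [0.048, 0.015, 0.044], [0.047, 0.007, 0.041], [0.044, -0.0, 0.039], [0.042, -0.008, 0.037], [0.041, -0.018, 0.032], [0.047, 0.014, 0.041], [0.045, 0.005, 0.038], [0.042, -0.001, 0.037], [0.04, -0.01, 0.034], [0.06, 0.004, 0.03], [0.046, 0.011, 0.038], [0.041, 0.006, 0.037], [0.04, -0.002, 0.035], [0.047, 0.017, 0.038], [0.043, 0.011, 0.037], [0.04, 0.005, 0.035], [0.042, 0.016, 0.037], [0.04, 0.008, 0.034], [0.041, 0.017, 0.035], [0.041, 0.007, 0.031]]
top
[]
0.1296624317861096 39.20021831989288 [-1.47524892  6.45308214  1.24791903]
```

```bash
python3 -c "
from h import *
print(bot.finish_job())"
```

```text
the job is handed in; nothing more can be done
None
```

The copper coil stands upright in the middle of the mat. The loose bolt was the one at about 112° (the fixture's left side from the robot) and is pushed fully down; its cap is held open by the tab at about 55–60°, the other two caps are shut, and the job was handed in at about 31 s of the allowed 69 s.

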